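# Set out the titration bench

### The arm

A 7-joint arm with a two-finger parallel gripper is mounted at the origin on the work surface. World frame = base frame: x ahead of the robot, y to its left, z up, the work surface at z = 0. Lengths are in m, angles in rad, forces in N, time in s.
With the tool pointing down it reaches from about 0.4 to 0.85 m from the base axis. Payload 10.4 kg.
Tool frame: the origin (TCP) lies at the very end of the fingers, on their centre line; the grasp point (between the pads) lies 19 mm behind it; z points along the fingers, y is the line along which they close (so a half turn about z gives the same grasp; the last joint's range is limited). The gripper opens to 87 mm and grips with 3 to 60 N. Pads are 19 mm wide; open, the fingers measure 117 mm over their backs; the gripper's body (75 mm by 190 mm) begins 51 mm behind the grasp point.
Start: joints at [1.185, 0.332, -0.065, 1.46, 0.022, 1.35, -0.088], TCP at [0.222, -0.584, 0.223] pointing down, gripper open.
Joint ranges: [-2.6, 2.6], [-0.5, 2.12], [-1.47, 1.34], [0.16, 2.42], [-1.27, 4.41], [0.06, 2.06], [-2.6, 2.6]. Speed limits (rad/s): [2.22, 2.22, 2.79, 2.79, 3.14, 3.14, 3.14].

### API

Orientations are given as a unit quaternion [x, y, z, w].
In Python, from bench import r gives the robot as it stands.
- The arm moves only by the tool jog_arm, called after ">>>" by a JSON object that holds its "method" and its "body". Schema: {"type":"object","properties":{"offsets":{"type":"array","items":{"type":"object","properties":{"xyz":{"type":"array","items":{"type":"number"},"minItems":3,"maxItems":3},"yaw":{"type":"number"},"aperture":{"type":"number"}},"additionalProperties":false,"required":["aperture"]},"minItems":1,"maxItems":12},"clamp_n":{"type":"number"},"only":{"type":"string"},"quiet":{"type":"boolean"},"lines":{"type":"string"}},"required":["offsets"],"additionalProperties":false}. offsets is a list of rows, 1 to 12 of them, each an object with the fields xyz (a list: dx, dy, dz in normalised numbers (1 is 800 mm)), yaw (a turn about the tool's z in parts of the range, where 1.0 means pi rad), aperture (the finger opening in m); a field left out counts as zero (the opening has to be given); each row is the pose to reach, as a shift and turn from the pose commanded when the call began, along the tool's axes at that moment; what a row does not reach only later rows make up. A row lasts 1/10 s, in which the tool goes at most 0.05 m and 0.15 rad, less where a joint would pass 70% of its speed; a pose out of reach is approached as far as the arm can. The fingers move at their own pace and stop on an object; clamp_n is the grip in N (left out, the last holds). Time passes only in rows, so rows that do not move let the fingers close. The tool returns the time, the measured TCP pose, the force, the opening and the grip force at its end. only (a regular expression) keeps the lines of the reply that match it, lines (a string "A,B") keeps lines A to B, and quiet returns only ok. Input that does not fit is refused with a message, and nothing moves.
- r.read_state(): the state, without advancing time (a new reading comes with each control period).
- r.camera(name): name is "scene" or "side" or "wrist"; returns a dict with "img" (420x560x3 uint8, red, green, blue), "fx", "fy", "cx", "cy" (pixels), "pose" (4x4, takes a point from camera to world coordinates). Camera axes: x right, y down, z forward; pixel columns grow to the right and rows downward; lengths in m; the calibration is good to about 2 mm. The wrist camera is an equidistant fisheye: a pixel r from the principal point sees the ray r / f radians off the axis. A picture is of the moment at which its call begins. There is no depth.
- r.close_job(): hands the job in; it is judged then, once.
Trained networks look in the newest picture that a camera, given by its name, has taken for a name from the list of things; names that differ only in an ending like _2 or _b are one class to them, and where a whole thing is asked for, a point or a joint stands for the part that bears it (a point fixed in the world has none). Each returns a list of dicts, best first, with "p" (0 to 1); they miss things now and then, are a little off and sometimes report something else, mostly with a low value. They report only what shows in the picture. A call takes as long as a camera call. They do not tell look-alikes from the thing itself.
- r.recognise(camera, label): "position" ([column, row] as shares, 0 to 1, of the picture: columns of its width, rows of its height, amid what is visible of it).
- r.regions_of(camera, label): "pixels" (420x560 bool, what is visible of it) and "position" ([column, row] as shares, 0 to 1, of the picture: columns of its width, rows of its height, amid what is visible of it).
The state is a dict: "time": time; "joint_positions": joint angles; "joint_vel": joint speeds; "joint_torque": joint torques, N m; "ee_pos": TCP position; "eef_rot": TCP orientation; "ft_force": force on the tool from outside, world axes, zero at the start; "torque": the same for the moment, N m; "width": finger opening in m; "grip_force": force on a finger pad.
Only numpy, scipy, OpenCV 4.12 (cv2) and the standard library are available. Lean on these libraries where they do the work, as an engineer would, in place of code of your own. Each camera call takes 0.05 s, during which the arm holds its last target. There are 200 camera calls.

### The job

Stand each of the three amber bottles in the white holder whose recess matches its base: the wide round bottle in the wide round recess, the small round one in the small round recess, the square one in the square recess. Only when all three are in, put the full one of the two identical white sample jars (lift to tell) on the middle of the scale's pan, and leave the empty one standing where it was. Set everything down upright without dropping it, and leave the glass flask undisturbed.

Things in the scene. Friction and masses are not known exactly. Their poses are not given: they have to be found in the camera images.
- bottle_wide: The widest amber glass bottle: round, (sizes in mm) body diameter 62 up to 64 above its base, sloping shoulder and narrow neck, white screw cap diameter 36 from 86 to 112 (the top). About 320 g. Easily gripped by the cap. Origin at the centre of the underside, z up.
- bottle_small: The slim amber glass bottle: round, (sizes in mm) body diameter 36 up to 55 above its base, white screw cap diameter 26 from 66 to 90 (the top). About 100 g. Easily gripped by the cap. Origin at the centre of the underside, z up.
- bottle_square: The square amber glass bottle: (sizes in mm) body 44 x 44 up to 58 above its base, white round screw cap diameter 30 from 72 to 96 (the top). About 170 g. Easily gripped by the cap. Origin at the centre of the underside, x and y square to its flat sides, z up.
- jar_1: One of two identical sealed white plastic sample jars with a wide round screw lid and a grey disc on top: (sizes in mm) lid diameter 58, its rim from 56 to 80 above the base, body below it diameter 54, 81 high overall. One jar is full (about 450 g), the other empty (about 60 g), each give or take 15 percent; only lifting tells which. Origin at the centre of the underside, z up.
- jar_2: One of two identical sealed white plastic sample jars with a wide round screw lid and a grey disc on top: (sizes in mm) lid diameter 58, its rim from 56 to 80 above the base, body below it diameter 54, 81 high overall. One jar is full (about 450 g), the other empty (about 60 g), each give or take 15 percent; only lifting tells which. Origin at the centre of the underside, z up.
- flask: Conical clear glass flask with a black stopper, (sizes in mm) diameter 64 at the base, 103 high, standing among the things; not to be moved. Origin at the centre of the underside, z up.
- holder_wide: A fixed white plastic bottle holder (sizes in mm), a 92 x 92 slab 16 high, with one flat-floored recess in its middle, 10 deep (recess floor 6 above the bench): a wide round one, diameter 79, for the wide bottle. Origin at the centre of the slab's underside, right below the recess centre, x and y along the slab's sides, z up.
- holder_small: A fixed white plastic bottle holder (sizes in mm), a 92 x 92 slab 16 high, with one flat-floored recess in its middle, 10 deep (recess floor 6 above the bench): a small round one, diameter 53, for the slim bottle. Origin at the centre of the slab's underside, right below the recess centre, x and y along the slab's sides, z up.
- holder_square: A fixed white plastic bottle holder (sizes in mm), a 92 x 92 slab 16 high, with one flat-floored recess in its middle, 10 deep (recess floor 6 above the bench): a square one, 60 x 60, sides parallel to the slab, for the square bottle (turn it to within 20 degrees of the recess). Origin at the centre of the slab's underside, right below the recess centre, x and y along the slab's sides, z up.
- scale: Small fixed grey bench scale, (sizes in mm) case 110 x 110, 26 high, with a flat round steel pan diameter 80 in its middle, pan top 34 above the bench; the pan does not give. Origin at the centre of the underside, right below the pan's centre, z up.
Mind the look-alikes: they are no part of the job. Leave any green look-alike of the bottle_wide alone.

How it is judged:
By the outcome, as a careful person would: the job done as asked, in the order asked, and still so for the second after the job is handed in, with the robot touching nothing.
It also fails if it takes over 120 s, if anything falls off the work surface, if the arm or the gripper's body presses on something with over 40 N, if the wrist force passes 120 N, or if a joint passes its speed limit or range.

## Working session

There is one attempt and no reset: what is moved stays moved. The work goes in short steps, Python scripts to look and compute and a tool call to move; the robot and the scene stay as the last step left them, time stands still between calls to the robot, and variables do not carry over. Pictures are saved under pics/ and viewed, at most 14 in all, crops included, and the job is handed in when it is done.

```bash
ls; mkdir -p pics
```

Run:
```python
from bench import r
import cv2
s=r.read_state();print(s['time'],s['ee_pos'],s['eef_rot'],s['ft_force'])
for n in("scene","side","wrist"):
    c=r.camera(n);cv2.imwrite(f"pics/{n}0.png",c["img"][:,:,::-1]);print(n,c["fx"],c["cx"],c["cy"],c["pose"].round(3).tolist() if hasattr(c["pose"],'round') else c["pose"])
    for l in ["bottle_wide","bottle_small","bottle_square","jar_1","flask","holder_wide","holder_small","holder_square","scale"]:
        print(l,[(round(d["p"],2),round(d["position"][0]*560),round(d["position"][1]*420)) for d in r.recognise(n,l)])
```

```text
pics
0.0 [ 0.2216547  -0.58394068  0.22173327] [ 9.83594398e-01  1.80392690e-01 -1.57560828e-04 -7.15755576e-04] [ 0.57131732 -0.00144925 -1.12849151]
scene 463.6039100621273 280.4609298685676 208.86619312892012 [[-0.22, 0.815, -0.537, 1.105], [0.976, 0.185, -0.118, 0.138], [0.003, -0.55, -0.835, 0.965], [0.0, 0.0, 0.0, 1.0]]
bottle_wide [(0.96, 281, 188), (0.83, 211, 130), (0.64, 154, 163)]
bottle_small [(0.83, 266, 269)]
bottle_square [(0.81, 435, 216)]
jar_1 [(0.82, 401, 275), (0.7, 151, 162)]
flask [(0.86, 211, 237)]
holder_wide [(0.86, 323, 266)]
holder_small [(0.62, 220, 183), (0.39, 210, 241)]
holder_square [(0.77, 151, 224)]
scale [(0.74, 356, 206), (0.71, 220, 185)]
side 399.8935705291944 279.0544926417346 202.3591179861682 [[0.753, -0.446, 0.484, 0.11], [-0.658, -0.526, 0.54, -0.431], [0.014, -0.725, -0.689, 0.602], [0.0, 0.0, 0.0, 1.0]]
bottle_wide [(0.89, 265, 217), (0.58, 288, 344)]
bottle_small [(0.62, 336, 166), (0.23, 319, 280)]
bottle_square [(0.58, 168, 133)]
jar_1 [(0.93, 240, 118), (0.7, 402, 342)]
flask [(0.81, 370, 217), (0.63, 262, 218)]
holder_wide [(0.68, 280, 164)]
holder_small [(0.85, 317, 283)]
holder_square [(0.71, 425, 280), (0.43, 402, 342), (0.33, 242, 121)]
scale [(0.89, 210, 180)]
wrist 325.19226210127806 283.7773252315277 211.417650614997 [[0.355, -0.907, -0.225, 0.283], [-0.935, -0.345, -0.086, -0.562], [0.0, 0.241, -0.971, 0.386], [0.0, 0.0, 0.0, 1.0]]
bottle_wide [(0.92, 46, 34)]
bottle_small []
bottle_square []
jar_1 []
flask []
holder_wide []
holder_small []
holder_square []
scale []
```

View pics/scene0.png

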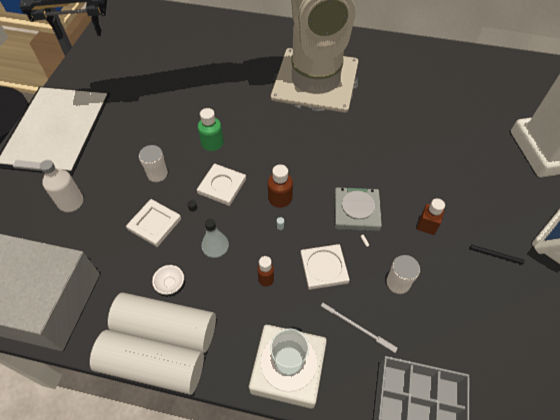

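View pics/side0.png

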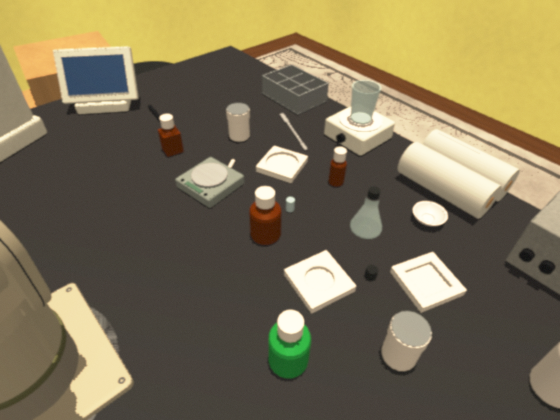

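The scene view shows:
- **Bottles:** amber wide (281,188), with a green look-alike (211,130) to leave alone; amber small (266,269); amber square (433,216).
- **Jars:** (403,275) and (153,163).
- **Holders:** wide (325,266), small (221,184), square (154,222).
- **Other:** scale (357,208) and flask (213,238).

The side view agrees. Next I'll fit the known shapes to the network masks in both views, leaving z free so it serves as a check.

Create fit.py:
```python
import numpy as np, cv2
from scipy.optimize import minimize
from bench import r
T=np.linspace(0,2*np.pi,40,endpoint=False)
def ring(R,z): return np.c_[R*np.cos(T),R*np.sin(T),0*T+z]
def sq(a,z): h=a/2; return np.array([[h,h,z],[h,-h,z],[-h,-h,z],[-h,h,z]])
S=lambda *sl:[np.vstack([sl[i],sl[i+1]])/1000 for i in range(len(sl)-1)]
M={"bottle_wide":S(ring(31,0),ring(31,64),ring(17,84),ring(18,86),ring(18,112)),
"bottle_small":S(ring(18,0),ring(18,55),ring(12,65),ring(13,66),ring(13,90)),
"bottle_square":S(sq(44,0),sq(44,58),ring(14,71),ring(15,72),ring(15,96)),
"jar":S(ring(27,0),ring(27,56),ring(29,56),ring(29,80)),
"flask":S(ring(32,0),ring(12,75),ring(11,103)),
"holder":S(sq(92,0),sq(92,16)),"scale":S(sq(110,0),sq(110,26),ring(40,26),ring(40,34))}
def proj(c,P):
    q=(P-c["pose"][:3,3])@c["pose"][:3,:3]
    return np.c_[c["fx"]*q[:,0]/q[:,2]+c["cx"],c["fy"]*q[:,1]/q[:,2]+c["cy"]]
def ray(c,u,v):
    d=c["pose"][:3,:3]@[(u-c["cx"])/c["fx"],(v-c["cy"])/c["fy"],1]; return c["pose"][:3,3],d
def sil(c,model,p):
    m=np.zeros((420*2,560*2),np.uint8); R=np.array([[np.cos(p[3]),-np.sin(p[3])],[np.sin(p[3]),np.cos(p[3])]])
    for part in model:
        P=part.copy();P[:,:2]=P[:,:2]@R.T;P+=p[:3]
        h=cv2.convexHull((proj(c,P)*2*16+8).astype(np.int32)); cv2.fillConvexPoly(m,h,1,shift=4)
    return m>0
def fit(cams,masks,model,yaw=False):
    big=[np.kron(m,np.ones((2,2),bool)) for m in masks]
    (o,d),(o2,d2)=[ray(c,*np.argwhere(m).mean(0)[::-1]) for c,m in zip(cams,masks)]
    t=np.linalg.lstsq(np.c_[d,-d2],o2-o,rcond=None)[0]; p0=(o+t[0]*d+o2+t[1]*d2)/2
    h=max(P[:,2].max() for P in model); p0[2]=0
    def cost(q):
        p=np.r_[q,0] if not yaw else q
        s=0
        for c,b in zip(cams,big):
            m=sil(c,model,p); s+=1-(m&b).sum()/max(1,(m|b).sum())
        return s
    best=None
    for y in (np.arange(0,1.57,.26) if yaw else [0]):
        x0=np.r_[p0,y] if yaw else p0
        n=len(x0); sp=np.vstack([x0]+[x0+np.eye(n)[i]*([.012,.012,.01,.2][i]) for i in range(n)])
        o=minimize(cost,x0,method="Nelder-Mead",options=dict(initial_simplex=sp,xatol=2e-4,fatol=1e-3))
        if best is None or o.fun<best.fun: best=o
    return best
```

Create m1.py:
```python
from fit import *
W={"bottle_wide":("bottle_wide",(281,188),(265,217)),"bottle_small":("bottle_small",(266,269),(337,166)),"bottle_square":("bottle_square",(433,216),(170,134)),
"jar_1":("jar",(403,275),(238,122)),"jar_2":("jar",(153,163),(405,342)),"flask":("flask",(213,238),(368,215)),
"holder_wide":("holder",(325,266),(282,164)),"holder_small":("holder",(221,184),(319,280)),"holder_square":("holder",(154,222),(428,280)),"scale":("scale",(357,208),(210,180)),"bottle_wide_green":("bottle_wide",(211,130),(289,344))}
c=[r.camera("scene"),r.camera("side")]
for n,(m,a,b) in W.items():
    ms=[]
    for cam,pt in zip(("scene","side"),(a,b)):
        L=[d for d in r.regions_of(cam,n.replace("_green","")) if np.hypot(d["position"][0]*560-pt[0],d["position"][1]*420-pt[1])<25]
        if L: ms.append(L[0]["pixels"])
    if len(ms)<2: print(n,"missing");continue
    f=fit(c,ms,M[m],m in("holder","scale","bottle_square"))
    print(n,f.x.round(4),"iou",round(1-f.fun/2,2),[int(k.sum()) for k in ms])
```

```bash
python3 m1.py
```

```text
bottle_wide [ 0.4521 -0.0091  0.0007] iou 0.93 [859, 1529]
bottle_small [ 6.796e-01  1.010e-02 -2.000e-04] iou 0.9 [434, 555]
bottle_square [ 4.5400e-01  3.5930e-01 -3.0000e-04  1.3347e+00] iou 0.92 [661, 758]
jar_1 [ 0.6218  0.3029 -0.    ] iou 0.93 [899, 768]
jar_2 [ 0.4474 -0.3406 -0.0005] iou 0.9 [710, 2064]
flask [ 6.200e-01 -1.282e-01  4.000e-04] iou 0.91 [727, 1024]
holder_wide [ 0.62    0.1329 -0.0007  0.3713] iou 0.94 [1605, 1129]
holder_small [ 4.4830e-01 -1.6370e-01  2.0000e-04  1.3744e+00] iou 0.95 [1182, 2620]
holder_square missing
scale [ 4.5140e-01  1.8560e-01 -1.2000e-03  1.7307e+00] iou 0.93 [1878, 2078]
bottle_wide_green [ 0.3126 -0.232   0.0009] iou 0.94 [872, 2365]
```

Create m2.py:
```python
from fit import *
c=[r.camera("scene"),r.camera("side")]
ms=[]
for cam,C,pt in zip(("scene","side"),c,((154,222),(428,280))):
    for l in("holder_square","holder_small","holder_wide"):
        print(cam,l,[(round(d["p"],2),round(d["position"][0]*560),round(d["position"][1]*420)) for d in r.regions_of(cam,l)])
    # own segmentation: bright blob at point
    g=(cv2.cvtColor(C["img"],cv2.COLOR_RGB2GRAY)>95).astype(np.uint8)
    n,lab,st,ce=cv2.connectedComponentsWithStats(g)
    i=min(range(1,n),key=lambda k:np.hypot(*(ce[k]-pt)) if st[k,4]>300 else 999)
    k=np.zeros((420,560),np.uint8);cv2.fillPoly(k,[cv2.convexHull(np.argwhere(lab==i)[:,::-1].astype(np.int32))],1)
    print(st[i],ce[i]);ms.append(k>0)
f=fit(c,ms,M["holder"],True);print(f.x.round(4),1-f.fun/2)
print(r.read_state()["time"])
a=c[0]["img"][90:320,110:470];cv2.imwrite("pics/crop0.png",cv2.resize(a,None,fx=2.2,fy=2.2,interpolation=cv2.INTER_CUBIC)[:,:,::-1])
```

```bash
python3 m2.py
```

```text
scene holder_square [(0.8, 152, 225)]
scene holder_small [(0.88, 221, 184)]
scene holder_wide [(0.67, 324, 266)]
[ 126  199   55   48 1492] [153.4155496  222.02010724]
side holder_square [(0.62, 426, 280)]
side holder_small [(0.8, 315, 282)]
side holder_wide [(0.7, 282, 164)]
[ 390  251   77   62 2771] [427.45651389 280.96535547]
[ 5.9530e-01 -2.8970e-01  1.0000e-03  1.2492e+00] 0.9455733663378715
3.1
```

View pics/crop0.png

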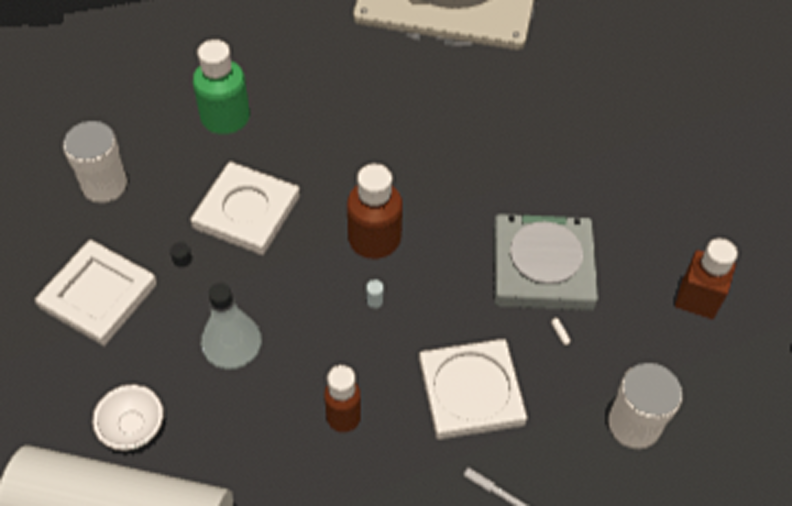

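The crop confirms the amber wide bottle at scene (281,188); the green one at (211,130) is the look-alike. The wide, small and square recesses show in the holders at (325,266), (221,184) and (154,222). All fitted base heights are within about 1 mm of zero, so I'm starting with the wide bottle.

Create d.py:
```python
import sys,numpy as np
from bench import r
from scipy.spatial.transform import Rotation as R
s=r.read_state();A=R.from_quat(s["eef_rot"]).as_matrix()
a=[float(v) for v in sys.argv[1:]]
d=A.T@(np.array(a[:3])-s["ee_pos"]);psi=np.arctan2(A[1,0],A[0,0])
print("t",s["time"],"d",d.round(4),"psi",psi.round(3),"turn",round(psi-a[3],3) if len(a)>3 else "","tilt",A[:,2].round(3),"F",np.round(s["ft_force"],2),"w",round(s["width"],4))
```

```bash
python3 d.py 0.4521 -0.0091 0.222
```

```text
t 3.1 d [ 0.4194 -0.456   0.0006] psi 0.363 turn  tilt [ 0. -0. -1.] F [ 0.65  0.54 -0.31] w 0.0869
```

The rows are not in the units I measure in: shifts go in shares of 800 mm and turns go in shares of pi rad. I convert before sending: -0.456 m / 0.8 = -0.57, 0.419 m / 0.8 = 0.5238.

>>> {"method": "jog_arm", "body": {"offsets": [{"xyz": [0.5238,-0.57,0],"aperture": 0.087},{"xyz": [0.5238,-0.57,0],"aperture": 0.087},{"xyz": [0.5238,-0.57,0],"aperture": 0.087},{"xyz": [0.5238,-0.57,0],"aperture": 0.087},{"xyz": [0.5238,-0.57,0],"aperture": 0.087},{"xyz": [0.5238,-0.57,0],"aperture": 0.087},{"xyz": [0.5238,-0.57,0],"aperture": 0.087},{"xyz": [0.5238,-0.57,0],"aperture": 0.087},{"xyz": [0.5238,-0.57,0],"aperture": 0.087},{"xyz": [0.5238,-0.57,0],"aperture": 0.087},{"xyz": [0.5238,-0.57,0],"aperture": 0.087},{"xyz": [0.5238,-0.57,0],"aperture": 0.087}], "clamp_n": 30}}

```text
time: 4.3
ee_pos: [0.445, -0.0253, 0.223]
eef_rot: [0.984, 0.18, 0.001, 0.001]
ft_force: [1.2, -0.3, 0.5]
width: 0.087
grip_force: 0.0
```

```bash
python3 d.py 0.4521 -0.0091 0.084
```

```text
t 4.3 d [ 0.0123 -0.0127  0.139 ] psi 0.363 turn  tilt [ 0.001 -0.001 -1.   ] F [ 1.22 -0.29  0.55] w 0.087
```

Scaled: 0.03 m / 0.8 = 0.0375, -0.012 m / 0.8 = -0.015.

>>> {"method": "jog_arm", "body": {"offsets": [{"xyz": [0.0138,-0.015,0.0375],"aperture": 0.087},{"xyz": [0.0138,-0.015,0.0375],"aperture": 0.087},{"xyz": [0.0138,-0.015,0.0375],"aperture": 0.087},{"xyz": [0.0138,-0.015,0.0375],"aperture": 0.087}]}}

```text
time: 4.7
ee_pos: [0.4508, -0.0133, 0.1934]
eef_rot: [0.984, 0.18, 0.0, 0.0]
ft_force: [-0.1, 0.3, -0.5]
width: 0.0869
grip_force: 0.0
```

```bash
python3 d.py 0.4521 -0.0091 0.084
```

Run:
```python
from bench import r
import cv2,numpy as np
c=r.camera("wrist");cv2.imwrite("pics/w1.png",c["img"][:,:,::-1])
P=np.array(c["pose"])
for z,p in((.112,(.4521,-.0091,.112)),):
    q=P[:3,:3].T@(np.array(p)-P[:3,3]);th=np.arctan2(np.hypot(q[0],q[1]),q[2]);k=c["fx"]*th/np.hypot(q[0],q[1]);print(c["cx"]+k*q[0],c["cy"]+k*q[1])
```

```text
t 4.7 d [ 0.0027 -0.0036  0.1094] psi 0.361 turn  tilt [ 0.001 -0.001 -1.   ] F [-0.08  0.29 -0.5 ] w 0.0869
278.2875798619601 213.23534070726123
```

View pics/w1.png

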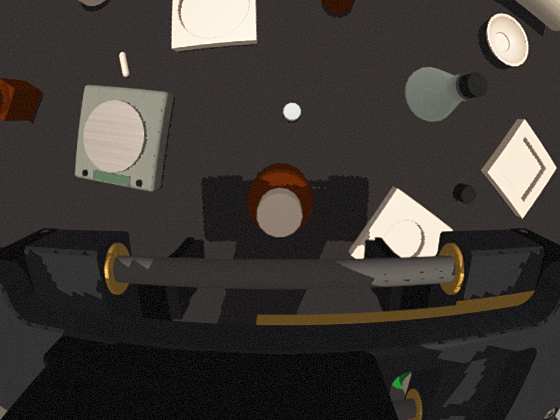

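The wrist view has the cap top at about (279,212), against a prediction of (278,213), so the fit holds. Descending and gripping.

Scaled: 0.109 m / 0.8 = 0.1363, 0.002 m / 0.8 = 0.0025.

>>> {"method": "jog_arm", "body": {"offsets": [{"xyz": [0.0025,-0.0038,0.0625],"aperture": 0.087},{"xyz": [0.0025,-0.0038,0.1125],"aperture": 0.087},{"xyz": [0.0025,-0.0038,0.1363],"aperture": 0.087},{"xyz": [0.0025,-0.0038,0.1363],"aperture": 0.087},{"xyz": [0.0025,-0.0038,0.1363],"aperture": 0.03},{"xyz": [0.0025,-0.0038,0.1363],"aperture": 0.03},{"xyz": [0.0025,-0.0038,0.1363],"aperture": 0.03},{"xyz": [0.0025,-0.0038,0.1363],"aperture": 0.03},{"xyz": [0.0025,-0.0038,0.1363],"aperture": 0.03},{"xyz": [0.0025,-0.0038,0.1363],"aperture": 0.03},{"xyz": [0.0025,-0.0038,0.1363],"aperture": 0.03}], "clamp_n": 30}}

```text
time: 5.85
ee_pos: [0.4514, -0.0086, 0.0836]
eef_rot: [0.984, 0.18, 0.0, 0.0]
ft_force: [0.3, -0.1, 0.2]
width: 0.0389
grip_force: 0.0
```

```bash
python3 d.py 0.4521 -0.0091 0.084
```

```text
t 5.85 d [ 0.0005  0.0007 -0.0004] psi 0.363 turn  tilt [ 0. -0. -1.] F [ 0.26 -0.12  0.23] w 0.0389
```

Scaled: -0.14 m / 0.8 = -0.175, -0.13 m / 0.8 = -0.1625.

>>> {"method": "jog_arm", "body": {"offsets": [{"aperture": 0.03},{"aperture": 0.03},{"aperture": 0.03},{"xyz": [0,0,-0.0375],"aperture": 0.03},{"xyz": [0,0,-0.1],"aperture": 0.03},{"xyz": [0,0,-0.1625],"aperture": 0.03},{"xyz": [0,0,-0.175],"aperture": 0.03},{"xyz": [0,0,-0.175],"aperture": 0.03},{"xyz": [0,0,-0.175],"aperture": 0.03}]}}

```text
time: 6.75
ee_pos: [0.4505, -0.0087, 0.2218]
eef_rot: [0.984, 0.18, -0.001, -0.0]
ft_force: [0.4, 1.0, -2.5]
width: 0.0352
grip_force: 30.0
```

```bash
python3 d.py 0.62 0.1329 0.224
```

```text
t 6.75 d [ 0.2087 -0.0722 -0.0026] psi 0.363 turn  tilt [-0.002  0.    -1.   ] F [ 0.38  1.03 -2.46] w 0.0352
```

Scaled: 0.209 m / 0.8 = 0.2613, 0.19 m / 0.8 = 0.2375.

>>> {"method": "jog_arm", "body": {"offsets": [{"xyz": [0.06,-0.0213,0],"aperture": 0.03},{"xyz": [0.12,-0.0413,0],"aperture": 0.03},{"xyz": [0.18,-0.0625,0],"aperture": 0.03},{"xyz": [0.2375,-0.0825,0],"aperture": 0.03},{"xyz": [0.2613,-0.09,0],"aperture": 0.03},{"xyz": [0.2613,-0.09,0.05],"aperture": 0.03},{"xyz": [0.2613,-0.09,0.1],"aperture": 0.03},{"xyz": [0.2613,-0.09,0.125],"aperture": 0.03},{"xyz": [0.2613,-0.09,0.1375],"aperture": 0.03},{"xyz": [0.2613,-0.09,0.1375],"aperture": 0.03},{"xyz": [0.2613,-0.09,0.1375],"aperture": 0.03}]}}

```text
time: 7.85
ee_pos: [0.6214, 0.1332, 0.1139]
eef_rot: [0.984, 0.181, 0.0, -0.0]
ft_force: [-0.2, -0.1, -3.0]
width: 0.0353
grip_force: 30.0
```

```bash
python3 d.py 0.62 0.1329 0.0896
```

```text
t 7.85 d [-0.0015 -0.0002  0.0243] psi 0.363 turn  tilt [ 0.  0. -1.] F [-0.2  -0.13 -3.03] w 0.0353
```

Bottom is now about 30 mm above the bench and centred on the recess. Lowering in fine steps.

Scaled: 0.024 m / 0.8 = 0.03, 0.023 m / 0.8 = 0.0288.

>>> {"method": "jog_arm", "body": {"offsets": [{"xyz": [-0.0013,0,0.0125],"aperture": 0.03},{"xyz": [-0.0013,0,0.0225],"aperture": 0.03},{"xyz": [-0.0013,0,0.0275],"aperture": 0.03},{"xyz": [-0.0013,0,0.0288],"aperture": 0.03},{"xyz": [-0.0013,0,0.03],"aperture": 0.03},{"xyz": [-0.0013,0,0.03],"aperture": 0.03}]}}

```text
time: 8.45
ee_pos: [0.6208, 0.1326, 0.0908]
eef_rot: [0.984, 0.18, 0.001, 0.0]
ft_force: [-2.8, -1.9, 6.3]
width: 0.035
grip_force: 30.0
```

```bash
python3 d.py 0.62 0.1329 0.0896
```

```text
t 8.45 d [-0.0007 -0.0006  0.0012] psi 0.363 turn  tilt [ 0.001 -0.    -1.   ] F [-2.77 -1.92  6.34] w 0.035
```

Scaled: -0.11 m / 0.8 = -0.1375, -0.08 m / 0.8 = -0.1.

>>> {"method": "jog_arm", "body": {"offsets": [{"aperture": 0.087},{"aperture": 0.087},{"aperture": 0.087},{"aperture": 0.087},{"aperture": 0.087},{"aperture": 0.087},{"aperture": 0.087},{"xyz": [0,0,-0.0375],"aperture": 0.087},{"xyz": [0,0,-0.1],"aperture": 0.087},{"xyz": [0,0,-0.1375],"aperture": 0.087}]}}

```text
time: 9.45
ee_pos: [0.6209, 0.1331, 0.2029]
eef_rot: [0.984, 0.181, 0.001, -0.0]
ft_force: [1.3, 0.0, -0.4]
width: 0.0868
grip_force: 0.0
```

```bash
python3 d.py 0.6796 0.0101 0.2
```

```text
t 9.45 d [0.0112 0.1358 0.003 ] psi 0.363 turn  tilt [ 0.003  0.001 -1.   ] F [ 1.28  0.05 -0.38] w 0.0868
```

Scaled: 0.136 m / 0.8 = 0.17, 0.13 m / 0.8 = 0.1625.

>>> {"method": "jog_arm", "body": {"offsets": [{"xyz": [0.005,0.0563,0],"aperture": 0.087},{"xyz": [0.01,0.1125,0],"aperture": 0.087},{"xyz": [0.0138,0.1625,0],"aperture": 0.087},{"xyz": [0.0138,0.17,0],"aperture": 0.087},{"xyz": [0.0138,0.17,0.05],"aperture": 0.087},{"xyz": [0.0138,0.17,0.1],"aperture": 0.087},{"xyz": [0.0138,0.17,0.1],"aperture": 0.087},{"xyz": [0.0138,0.17,0.1],"aperture": 0.087}], "clamp_n": 20}}

```text
time: 10.25
ee_pos: [0.6787, 0.0097, 0.1202]
eef_rot: [0.984, 0.181, -0.0, -0.0]
ft_force: [0.4, 0.6, 0.5]
width: 0.0873
grip_force: 0.0
```

```bash
python3 d.py 0.6796 0.0101 0.064
```

Run:
```python
from bench import r
import cv2,numpy as np
c=r.camera("wrist");cv2.imwrite("pics/w2.png",c["img"][:,:,::-1])
```

```text
t 10.25 d [ 0.001  -0.      0.0562] psi 0.363 turn  tilt [-0.001  0.    -1.   ] F [0.42 0.6  0.51] w 0.0873
```

View pics/w2.png

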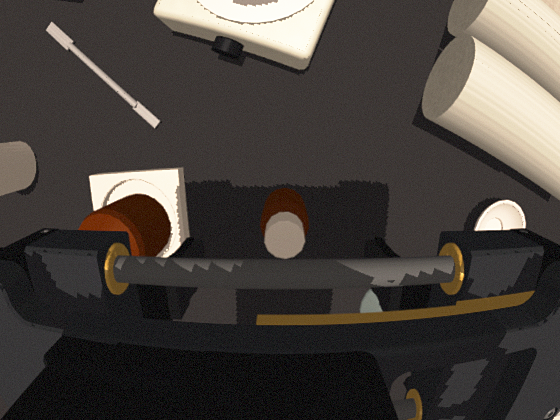

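The small bottle's cap is centred between the fingers at (285,235), and the wide bottle stands in its holder at (140,225). Descending, gripping and lifting.

Scaled: 0.056 m / 0.8 = 0.07, 0.03 m / 0.8 = 0.0375.

>>> {"method": "jog_arm", "body": {"offsets": [{"xyz": [0.0013,0,0.0375],"aperture": 0.087},{"xyz": [0.0013,0,0.07],"aperture": 0.087},{"xyz": [0.0013,0,0.07],"aperture": 0.02},{"xyz": [0.0013,0,0.07],"aperture": 0.02},{"xyz": [0.0013,0,0.07],"aperture": 0.02},{"xyz": [0.0013,0,0.07],"aperture": 0.02},{"xyz": [0.0013,0,0.07],"aperture": 0.02},{"xyz": [0.0013,0,0.07],"aperture": 0.02},{"xyz": [0.0013,0,0.07],"aperture": 0.02},{"xyz": [0.0013,0,0.07],"aperture": 0.02},{"xyz": [0.0013,0,0.07],"aperture": 0.02},{"xyz": [0.0013,0,0.07],"aperture": 0.02}], "clamp_n": 20}}

```text
time: 11.5
ee_pos: [0.6798, 0.0097, 0.0635]
eef_rot: [0.984, 0.18, -0.0, 0.0]
ft_force: [-0.0, -0.8, 1.0]
width: 0.0256
grip_force: 20.0
```

>>> {"method": "jog_arm", "body": {"offsets": [{"aperture": 0.02},{"aperture": 0.02},{"xyz": [0,0,-0.0375],"aperture": 0.02},{"xyz": [0,0,-0.1],"aperture": 0.02},{"xyz": [0,0,-0.1625],"aperture": 0.02},{"xyz": [0,0,-0.1938],"aperture": 0.02},{"xyz": [0,0,-0.1938],"aperture": 0.02}]}}

```text
time: 12.2
ee_pos: [0.6815, 0.0103, 0.2234]
eef_rot: [0.984, 0.18, 0.003, 0.0]
ft_force: [-0.1, 0.0, -0.6]
width: 0.0253
grip_force: 20.0
```

```bash
python3 d.py 0.4483 -0.1637 0.22
```

```text
t 12.2 d [-0.2798  0.0799  0.0017] psi 0.363 turn  tilt [ 0.007  0.    -1.   ] F [-0.06  0.04 -0.63] w 0.0253
```

Scaled: -0.28 m / 0.8 = -0.35, -0.27 m / 0.8 = -0.3375.

>>> {"method": "jog_arm", "body": {"offsets": [{"xyz": [-0.0588,0.0163,0],"aperture": 0.02},{"xyz": [-0.1175,0.0338,0],"aperture": 0.02},{"xyz": [-0.1763,0.05,0],"aperture": 0.02},{"xyz": [-0.235,0.0675,0],"aperture": 0.02},{"xyz": [-0.2938,0.0838,0],"aperture": 0.02},{"xyz": [-0.3375,0.0963,0],"aperture": 0.02},{"xyz": [-0.35,0.1,0],"aperture": 0.02},{"xyz": [-0.35,0.1,0.0625],"aperture": 0.02},{"xyz": [-0.35,0.1,0.125],"aperture": 0.02},{"xyz": [-0.35,0.1,0.1563],"aperture": 0.02},{"xyz": [-0.35,0.1,0.1563],"aperture": 0.02},{"xyz": [-0.35,0.1,0.1563],"aperture": 0.02}]}}

```text
time: 13.4
ee_pos: [0.4467, -0.1639, 0.0938]
eef_rot: [0.984, 0.181, -0.0, -0.0]
ft_force: [0.8, -0.0, -0.8]
width: 0.0254
grip_force: 20.0
```

```bash
python3 d.py 0.4483 -0.1637 0.0695
```

```text
t 13.4 d [0.0016 0.0004 0.0243] psi 0.364 turn  tilt [-0.     0.001 -1.   ] F [ 0.84 -0.04 -0.83] w 0.0254
```

Scaled: 0.024 m / 0.8 = 0.03, 0.023 m / 0.8 = 0.0288.

>>> {"method": "jog_arm", "body": {"offsets": [{"xyz": [0.0013,0,0.0125],"aperture": 0.02},{"xyz": [0.0013,0,0.0225],"aperture": 0.02},{"xyz": [0.0013,0,0.0275],"aperture": 0.02},{"xyz": [0.0013,0,0.0288],"aperture": 0.02},{"xyz": [0.0013,0,0.03],"aperture": 0.02},{"xyz": [0.0013,0,0.03],"aperture": 0.02}]}}

```text
time: 14.0
ee_pos: [0.4475, -0.1642, 0.0698]
eef_rot: [0.984, 0.18, 0.0, 0.0]
ft_force: [-0.7, 0.1, -1.3]
width: 0.0252
grip_force: 20.0
```

```bash
python3 d.py 0.4483 -0.1637 0.0695
```

```text
t 14.0 d [ 0.0009 -0.0002  0.0003] psi 0.363 turn  tilt [ 0. -0. -1.] F [-0.7   0.12 -1.31] w 0.0252
```

Scaled: 0.001 m / 0.8 = 0.0013.

>>> {"method": "jog_arm", "body": {"offsets": [{"xyz": [0,0,0.0013],"aperture": 0.02},{"xyz": [0,0,0.0013],"aperture": 0.02}]}}

```text
time: 14.2
ee_pos: [0.4483, -0.1641, 0.0694]
eef_rot: [0.984, 0.18, 0.001, 0.0]
ft_force: [0.5, 1.5, 6.0]
width: 0.0253
grip_force: 20.0
```

```bash
python3 d.py 0.4483 -0.1637 0.0695
```

```text
t 14.2 d [ 0.0001 -0.0003 -0.0001] psi 0.363 turn  tilt [ 0.002 -0.    -1.   ] F [0.48 1.52 6.03] w 0.0253
```

Contact at the recess floor. Releasing, rising, and heading for the square bottle.

Scaled: -0.15 m / 0.8 = -0.1875, -0.13 m / 0.8 = -0.1625.

>>> {"method": "jog_arm", "body": {"offsets": [{"aperture": 0.087},{"aperture": 0.087},{"aperture": 0.087},{"aperture": 0.087},{"aperture": 0.087},{"aperture": 0.087},{"aperture": 0.087},{"xyz": [0,0,-0.0375],"aperture": 0.087},{"xyz": [0,0,-0.1],"aperture": 0.087},{"xyz": [0,0,-0.1625],"aperture": 0.087},{"xyz": [0,0,-0.1875],"aperture": 0.087}]}}

```text
time: 15.3
ee_pos: [0.449, -0.1643, 0.2232]
eef_rot: [0.984, 0.181, 0.002, 0.002]
ft_force: [0.7, -0.9, -0.5]
width: 0.0869
grip_force: 0.0
```

```bash
python3 d.py 0.454 0.3593 0.2
```

```text
t 15.3 d [ 0.1906 -0.4878  0.0217] psi 0.363 turn  tilt [ 0.005 -0.003 -1.   ] F [ 0.67 -0.88 -0.52] w 0.0869
```

Scaled: -0.488 m / 0.8 = -0.61, -0.464 m / 0.8 = -0.58.

>>> {"method": "jog_arm", "body": {"offsets": [{"xyz": [0.0225,-0.0575,0],"aperture": 0.087},{"xyz": [0.045,-0.1163,0],"aperture": 0.087},{"xyz": [0.0675,-0.1738,0],"aperture": 0.087},{"xyz": [0.0913,-0.2325,0],"aperture": 0.087},{"xyz": [0.1138,-0.29,0],"aperture": 0.087},{"xyz": [0.1363,-0.3488,0],"aperture": 0.087},{"xyz": [0.1588,-0.4063,0],"aperture": 0.087},{"xyz": [0.1813,-0.465,0],"aperture": 0.087},{"xyz": [0.2038,-0.5225,0],"aperture": 0.087},{"xyz": [0.2263,-0.58,0],"aperture": 0.087},{"xyz": [0.2388,-0.61,0.025],"aperture": 0.087},{"xyz": [0.2388,-0.61,0.025],"aperture": 0.087}]}}

```text
time: 16.5
ee_pos: [0.45, 0.3634, 0.1961]
eef_rot: [0.983, 0.183, -0.002, -0.001]
ft_force: [-1.6, -1.2, -0.3]
width: 0.087
grip_force: 0.0
```

>>> {"method": "jog_arm", "body": {"offsets": [{"xyz": [0,0,0.05],"aperture": 0.087},{"xyz": [0,0,0.0875],"aperture": 0.087},{"xyz": [0,0,0.0875],"aperture": 0.087},{"xyz": [0,0,0.0875],"aperture": 0.087}]}}

```text
time: 16.9
ee_pos: [0.4531, 0.3594, 0.1295]
eef_rot: [0.984, 0.18, -0.0, 0.0]
ft_force: [0.5, 0.1, 1.2]
width: 0.0872
grip_force: 0.0
```

```bash
python3 d.py 0.454 0.3593 0.07
```

Run:
```python
from bench import r
import cv2,numpy as np
c=r.camera("wrist");cv2.imwrite("pics/w3.png",c["img"][:,:,::-1])
```

```text
t 16.9 d [0.0008 0.0004 0.0595] psi 0.362 turn  tilt [ 0. -0. -1.] F [0.48 0.1  1.21] w 0.0872
```

View pics/w3.png

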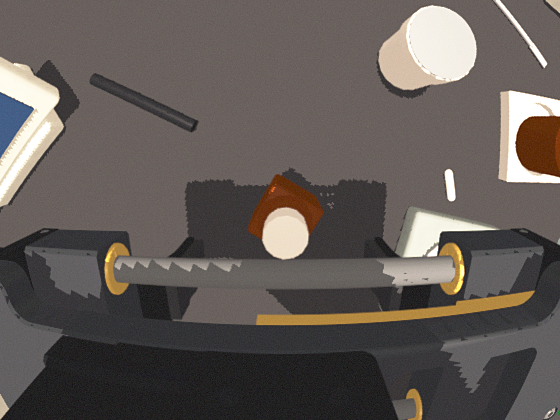

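The square bottle's cap is centred at (286,232) and its sides are about 75° in world, against 71.6° for the holder, so only a small turn is needed.

Scaled: 0.059 m / 0.8 = 0.0738, 0.03 m / 0.8 = 0.0375.

>>> {"method": "jog_arm", "body": {"offsets": [{"xyz": [0.0013,0,0.0375],"aperture": 0.087},{"xyz": [0.0013,0,0.0738],"aperture": 0.087},{"xyz": [0.0013,0,0.0738],"aperture": 0.025},{"xyz": [0.0013,0,0.0738],"aperture": 0.025},{"xyz": [0.0013,0,0.0738],"aperture": 0.025},{"xyz": [0.0013,0,0.0738],"aperture": 0.025},{"xyz": [0.0013,0,0.0738],"aperture": 0.025},{"xyz": [0.0013,0,0.0738],"aperture": 0.025},{"xyz": [0.0013,0,0.0738],"aperture": 0.025},{"xyz": [0.0013,0,0.0738],"aperture": 0.025},{"xyz": [0.0013,0,0.0738],"aperture": 0.025},{"xyz": [0.0013,0,0.0738],"aperture": 0.025}], "clamp_n": 30}}

```text
time: 18.15
ee_pos: [0.4538, 0.3601, 0.0695]
eef_rot: [0.984, 0.18, 0.0, 0.0]
ft_force: [0.9, -0.7, 0.1]
width: 0.0292
grip_force: 30.0
```

>>> {"method": "jog_arm", "body": {"offsets": [{"aperture": 0.025},{"aperture": 0.025},{"xyz": [0,0,-0.0375],"aperture": 0.025},{"xyz": [0,0,-0.1],"aperture": 0.025},{"xyz": [0,0,-0.1625],"aperture": 0.025},{"xyz": [0,0,-0.1875],"aperture": 0.025},{"xyz": [0,0,-0.1875],"aperture": 0.025}]}}

```text
time: 18.85
ee_pos: [0.4543, 0.3616, 0.2226]
eef_rot: [0.984, 0.181, 0.002, -0.001]
ft_force: [-0.1, 0.3, -2.2]
width: 0.0294
grip_force: 30.0
```

```bash
python3 d.py 0.5953 -0.2897 0.22
```

```text
t 18.85 d [-0.0995  0.659   0.0013] psi 0.363 turn  tilt [ 0.004  0.003 -1.   ] F [-0.09  0.29 -2.16] w 0.0294
```

Scaled: 0.565 m / 0.8 = 0.7063, 0.518 m / 0.8 = 0.6475, 0.07 rad / 3.1416 = 0.0223.

>>> {"method": "jog_arm", "body": {"offsets": [{"xyz": [-0.0088,0.0588,0],"aperture": 0.025},{"xyz": [-0.0175,0.1175,0],"aperture": 0.025},{"xyz": [-0.0263,0.1763,0],"aperture": 0.025},{"xyz": [-0.035,0.235,0],"aperture": 0.025},{"xyz": [-0.045,0.2938,0],"aperture": 0.025},{"xyz": [-0.0538,0.3525,0],"aperture": 0.025},{"xyz": [-0.0625,0.4125,0],"aperture": 0.025},{"xyz": [-0.0713,0.4713,0],"yaw": 0.0064,"aperture": 0.025},{"xyz": [-0.08,0.53,0],"yaw": 0.0095,"aperture": 0.025},{"xyz": [-0.0888,0.5888,0],"yaw": 0.0159,"aperture": 0.025},{"xyz": [-0.0975,0.6475,0],"yaw": 0.0223,"aperture": 0.025},{"xyz": [-0.1063,0.7063,0],"yaw": 0.0223,"aperture": 0.025}]}}

```text
time: 20.05
ee_pos: [0.5741, -0.2001, 0.2177]
eef_rot: [0.989, 0.145, -0.001, -0.0]
ft_force: [1.5, -0.3, -0.7]
width: 0.0292
grip_force: 30.0
```

```bash
python3 d.py 0.5953 -0.2897 0.22
```

```text
t 20.05 d [-0.0055  0.0919 -0.0024] psi 0.292 turn  tilt [-0.002  0.    -1.   ] F [ 1.48 -0.33 -0.67] w 0.0292
```

>>> {"method": "jog_arm", "body": {"offsets": [{"xyz": [-0.0038,0.0563,0],"aperture": 0.025},{"xyz": [-0.0075,0.1063,0],"aperture": 0.025},{"xyz": [-0.0075,0.1125,0.0625],"aperture": 0.025},{"xyz": [-0.0075,0.1125,0.125],"aperture": 0.025},{"xyz": [-0.0075,0.1125,0.15],"aperture": 0.025},{"xyz": [-0.0075,0.1125,0.15],"aperture": 0.025},{"xyz": [-0.0075,0.1125,0.15],"aperture": 0.025}]}}

```text
time: 20.75
ee_pos: [0.5949, -0.2857, 0.0993]
eef_rot: [0.989, 0.146, -0.0, -0.0]
ft_force: [0.5, -0.3, -1.8]
width: 0.0292
grip_force: 30.0
```

```bash
python3 d.py 0.5953 -0.2897 0.0755
```

```text
t 20.75 d [-0.0007  0.004   0.0238] psi 0.293 turn  tilt [-0.001  0.001 -1.   ] F [ 0.46 -0.3  -1.76] w 0.0292
```

Scaled: 0.025 m / 0.8 = 0.0313, 0.024 m / 0.8 = 0.03.

>>> {"method": "jog_arm", "body": {"offsets": [{"xyz": [-0.0013,0.005,0.0125],"aperture": 0.025},{"xyz": [-0.0013,0.005,0.0225],"aperture": 0.025},{"xyz": [-0.0013,0.005,0.0275],"aperture": 0.025},{"xyz": [-0.0013,0.005,0.03],"aperture": 0.025},{"xyz": [-0.0013,0.005,0.03],"aperture": 0.025},{"xyz": [-0.0013,0.005,0.0313],"aperture": 0.025}]}}

```text
time: 21.35
ee_pos: [0.5957, -0.2903, 0.0754]
eef_rot: [0.989, 0.146, 0.001, 0.0]
ft_force: [-1.4, 0.2, 8.0]
width: 0.029
grip_force: 29.9
```

```bash
python3 d.py 0.5953 -0.2897 0.0755
```

```text
t 21.35 d [-0.0002 -0.0007 -0.0001] psi 0.293 turn  tilt [ 0.001 -0.001 -1.   ] F [-1.39  0.21  7.96] w 0.029
```

Scaled: -0.14 m / 0.8 = -0.175, -0.13 m / 0.8 = -0.1625.

>>> {"method": "jog_arm", "body": {"offsets": [{"aperture": 0.087},{"aperture": 0.087},{"aperture": 0.087},{"aperture": 0.087},{"aperture": 0.087},{"aperture": 0.087},{"aperture": 0.087},{"xyz": [0,0,-0.0375],"aperture": 0.087},{"xyz": [0,0,-0.1],"aperture": 0.087},{"xyz": [0,0,-0.1625],"aperture": 0.087},{"xyz": [0,0,-0.175],"aperture": 0.087}]}}

```text
time: 22.45
ee_pos: [0.5975, -0.2903, 0.2213]
eef_rot: [0.989, 0.146, 0.004, 0.002]
ft_force: [0.4, -0.0, 0.1]
width: 0.0867
grip_force: 0.0
```

```bash
python3 d.py 0.4474 -0.3406 0.2
```

Run:
```python
from bench import r
import cv2
a=r.camera("scene")["img"][90:320,110:470];b=r.camera("side")["img"][90:390,140:500]
cv2.imwrite("pics/c4.png",cv2.resize(a,None,fx=2.2,fy=2.2,interpolation=cv2.INTER_CUBIC)[:,:,::-1])
cv2.imwrite("pics/s4.png",cv2.resize(b,None,fx=1.9,fy=1.9,interpolation=cv2.INTER_CUBIC)[:,:,::-1])
```

```text
t 22.45 d [-0.1584  0.0047  0.0203] psi 0.293 turn  tilt [ 0.008 -0.003 -1.   ] F [ 0.39 -0.01  0.13] w 0.0867
```

View pics/s4.png

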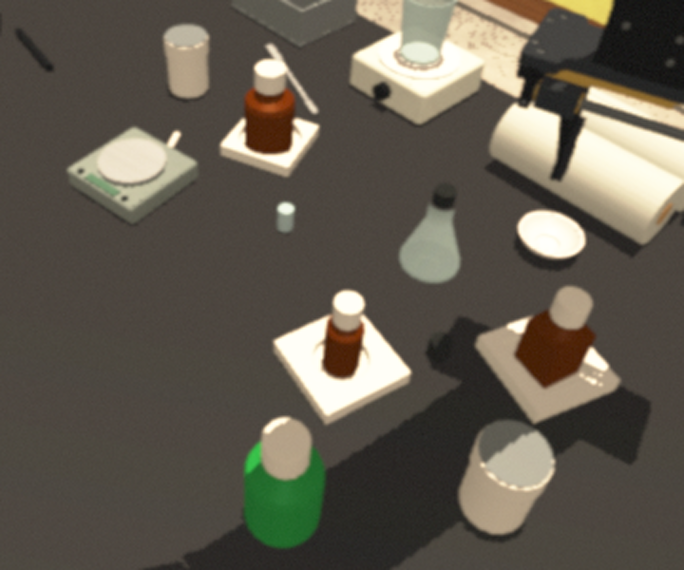

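View pics/c4.png

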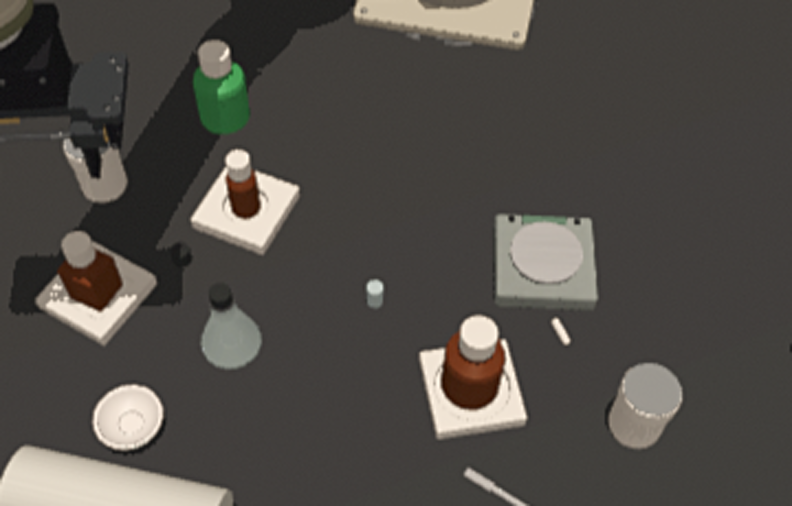

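All three amber bottles stand upright in their matching recesses; in the scene crop they are wide (470,365), small (243,185) and square (90,270). Next is the nearer jar, jar_2, lifted to weigh it.

Scaled: -0.157 m / 0.8 = -0.1963, -0.145 m / 0.8 = -0.1813.

>>> {"method": "jog_arm", "body": {"offsets": [{"xyz": [-0.0625,0.0025,0],"aperture": 0.087},{"xyz": [-0.125,0.0038,0],"aperture": 0.087},{"xyz": [-0.1813,0.0063,0],"aperture": 0.087},{"xyz": [-0.1963,0.0063,0],"aperture": 0.087},{"xyz": [-0.1963,0.0063,0.05],"aperture": 0.087},{"xyz": [-0.1963,0.0063,0.1],"aperture": 0.087},{"xyz": [-0.1963,0.0063,0.1375],"aperture": 0.087},{"xyz": [-0.1963,0.0063,0.1375],"aperture": 0.087},{"xyz": [-0.1963,0.0063,0.1375],"aperture": 0.087}]}}

```text
time: 23.45
ee_pos: [0.4463, -0.3397, 0.1043]
eef_rot: [0.989, 0.146, -0.0, -0.001]
ft_force: [-0.5, -0.5, -0.4]
width: 0.0866
grip_force: 0.0
```

```bash
python3 d.py 0.4474 -0.3406 0.052;  python3 - <<'E'
from bench import r
import cv2,numpy as np
c=r.camera("wrist");cv2.imwrite("pics/w5.png",c["img"][:,:,::-1])
E
```

```text
t 23.45 d [0.0008 0.0013 0.0523] psi 0.293 turn  tilt [-0.001  0.002 -1.   ] F [-0.5  -0.52 -0.39] w 0.0866
```

View pics/w5.png

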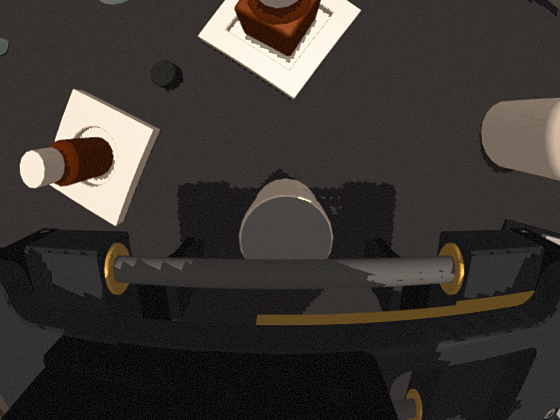

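Jar lid is centred at (286,236) with clearance both sides. Gripping it and lifting a little.

Scaled: 0.052 m / 0.8 = 0.065, 0.03 m / 0.8 = 0.0375.

>>> {"method": "jog_arm", "body": {"offsets": [{"xyz": [0.0013,0.0013,0.0375],"aperture": 0.087},{"xyz": [0.0013,0.0013,0.065],"aperture": 0.087},{"xyz": [0.0013,0.0013,0.065],"aperture": 0.087},{"xyz": [0.0013,0.0013,0.065],"aperture": 0.052},{"xyz": [0.0013,0.0013,0.065],"aperture": 0.052},{"xyz": [0.0013,0.0013,0.065],"aperture": 0.052},{"xyz": [0.0013,0.0013,0.065],"aperture": 0.052},{"xyz": [0.0013,0.0013,0.065],"aperture": 0.052},{"xyz": [0.0013,0.0013,0.065],"aperture": 0.052}], "clamp_n": 35}}

```text
time: 24.4
ee_pos: [0.4478, -0.3409, 0.0531]
eef_rot: [0.989, 0.146, 0.0, 0.0]
ft_force: [-1.5, 1.8, 6.3]
width: 0.0574
grip_force: 35.0
```

>>> {"method": "jog_arm", "body": {"offsets": [{"aperture": 0.052},{"xyz": [0,0,-0.025],"aperture": 0.052},{"xyz": [0,0,-0.0375],"aperture": 0.052},{"xyz": [0,0,-0.0375],"aperture": 0.052},{"xyz": [0,0,-0.0375],"aperture": 0.052},{"xyz": [0,0,-0.0375],"aperture": 0.052}]}}

```text
time: 25.0
ee_pos: [0.447, -0.3407, 0.0817]
eef_rot: [0.989, 0.146, -0.0, -0.0]
ft_force: [-0.3, 0.0, -3.6]
width: 0.0575
grip_force: 35.0
```

```bash
python3 d.py 0.4514 0.1856 0.22
```

```text
t 25.0 d [ 0.156  -0.5028 -0.1379] psi 0.293 turn  tilt [-0.001  0.001 -1.   ] F [-0.29  0.05 -3.6 ] w 0.0575
```

The wrist reads about 3.6 N, roughly 370–450 g, so jar_2 is the full one (an empty jar would read about 0.6 N). Raising it and carrying it to the scale.

Scaled: -0.367 m / 0.8 = -0.4588, -0.321 m / 0.8 = -0.4013.

>>> {"method": "jog_arm", "body": {"offsets": [{"xyz": [0,0,-0.05],"aperture": 0.052},{"xyz": [0,0,-0.1],"aperture": 0.052},{"xyz": [0,0,-0.15],"aperture": 0.052},{"xyz": [0,0,-0.1725],"aperture": 0.052},{"xyz": [0.0175,-0.0575,-0.1725],"aperture": 0.052},{"xyz": [0.035,-0.115,-0.1725],"aperture": 0.052},{"xyz": [0.0538,-0.1725,-0.1725],"aperture": 0.052},{"xyz": [0.0713,-0.23,-0.1725],"aperture": 0.052},{"xyz": [0.0888,-0.2875,-0.1725],"aperture": 0.052},{"xyz": [0.1063,-0.3438,-0.1725],"aperture": 0.052},{"xyz": [0.125,-0.4013,-0.1725],"aperture": 0.052},{"xyz": [0.1425,-0.4588,-0.1725],"aperture": 0.052}]}}

```text
time: 26.2
ee_pos: [0.4501, 0.0451, 0.2202]
eef_rot: [0.989, 0.146, -0.0, 0.001]
ft_force: [1.4, -0.3, -4.2]
width: 0.057
grip_force: 35.0
```

```bash
python3 d.py 0.4514 0.1856 0.22
```

```text
t 26.2 d [ 0.0418 -0.1342 -0.    ] psi 0.293 turn  tilt [ 0.    -0.001 -1.   ] F [ 1.37 -0.35 -4.23] w 0.057
```

Scaled: -0.132 m / 0.8 = -0.165, -0.128 m / 0.8 = -0.16.

>>> {"method": "jog_arm", "body": {"offsets": [{"xyz": [0.0175,-0.0575,0],"aperture": 0.052},{"xyz": [0.035,-0.1125,0],"aperture": 0.052},{"xyz": [0.05,-0.16,0],"aperture": 0.052},{"xyz": [0.0513,-0.165,0.05],"aperture": 0.052},{"xyz": [0.0513,-0.165,0.1],"aperture": 0.052},{"xyz": [0.0513,-0.165,0.1375],"aperture": 0.052},{"xyz": [0.0513,-0.165,0.15],"aperture": 0.052},{"xyz": [0.0513,-0.165,0.15],"aperture": 0.052},{"xyz": [0.0513,-0.165,0.15],"aperture": 0.052}]}}

```text
time: 27.1
ee_pos: [0.4526, 0.182, 0.1018]
eef_rot: [0.989, 0.146, 0.001, -0.0]
ft_force: [-0.5, -0.6, -3.0]
width: 0.0573
grip_force: 35.0
```

```bash
python3 d.py 0.4514 0.1856 0.0871
```

```text
t 27.1 d [-0.0001 -0.0038  0.0147] psi 0.293 turn  tilt [ 0.001  0.001 -1.   ] F [-0.54 -0.61 -3.05] w 0.0573
```

Scaled: 0.014 m / 0.8 = 0.0175, 0.013 m / 0.8 = 0.0163.

>>> {"method": "jog_arm", "body": {"offsets": [{"xyz": [0,-0.005,0.0088],"aperture": 0.052},{"xyz": [0,-0.005,0.0138],"aperture": 0.052},{"xyz": [0,-0.005,0.0163],"aperture": 0.052},{"xyz": [0,-0.005,0.0175],"aperture": 0.052},{"xyz": [0,-0.005,0.0175],"aperture": 0.052},{"xyz": [0,-0.005,0.0175],"aperture": 0.052}]}}

```text
time: 27.7
ee_pos: [0.4511, 0.1855, 0.0871]
eef_rot: [0.989, 0.146, 0.0, 0.0]
ft_force: [-2.2, -1.7, 4.4]
width: 0.0574
grip_force: 35.0
```

```bash
python3 d.py 0.4514 0.1856 0.0871
```

```text
t 27.7 d [ 0.0003 -0.      0.    ] psi 0.293 turn  tilt [ 0.001 -0.    -1.   ] F [-2.23 -1.74  4.4 ] w 0.0574
```

Contact on the pan at the expected height, and well centred. Releasing and checking.

Scaled: -0.16 m / 0.8 = -0.2, -0.13 m / 0.8 = -0.1625.

>>> {"method": "jog_arm", "body": {"offsets": [{"aperture": 0.087},{"aperture": 0.087},{"aperture": 0.087},{"aperture": 0.087},{"aperture": 0.087},{"aperture": 0.087},{"xyz": [0,0,-0.0375],"aperture": 0.087},{"xyz": [0,0,-0.1],"aperture": 0.087},{"xyz": [0,0,-0.1625],"aperture": 0.087},{"xyz": [0,0,-0.2],"aperture": 0.087},{"xyz": [-0.0625,0,-0.2],"aperture": 0.087}]}}

```text
time: 28.8
ee_pos: [0.4289, 0.178, 0.2559]
eef_rot: [0.989, 0.149, 0.0, -0.003]
ft_force: [-1.6, -1.3, 1.6]
width: 0.0869
grip_force: 0.0
```

Run:
```python
from fit import *
c=[r.camera("scene"),r.camera("side")]
for cam in("scene","side"): print(cam,[(round(d["p"],2),round(d["position"][0]*560),round(d["position"][1]*420)) for d in r.recognise(cam,"jar_1")])
t=[np.round(proj(k,np.array([[.4514,.1856,.074]]))) for k in c];print(t)
a=c[0]["img"][90:320,110:470];b=c[1]["img"][90:390,140:500]
A=cv2.resize(a,(400,256),interpolation=cv2.INTER_CUBIC);B=cv2.resize(b,(400,333),interpolation=cv2.INTER_CUBIC)
cv2.imwrite("pics/f6.png",np.vstack([A,B])[:,:,::-1])
```

```text
scene [(0.62, 359, 193), (0.58, 400, 275)]
side [(0.62, 206, 161), (0.59, 242, 120)]
[array([[360., 194.]]), array([[207., 159.]])]
```

View pics/f6.png

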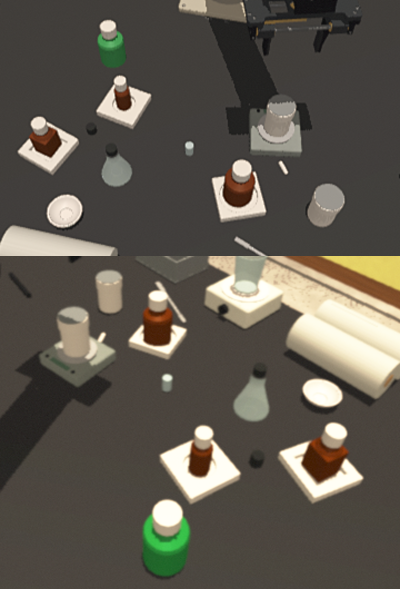

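The picture shows the jar upright in the middle of the pan at (278,115). All three bottles are in their holders, and the flask, the other jar and the green bottle are untouched. Handing in.

Scaled: -0.05 m / 0.8 = -0.0625.

>>> {"method": "jog_arm", "body": {"offsets": [{"xyz": [-0.0625,0,0],"aperture": 0.087},{"xyz": [-0.0625,0,0],"aperture": 0.087},{"xyz": [-0.0625,0,0],"aperture": 0.087}]}}

```text
time: 29.3
ee_pos: [0.3774, 0.1613, 0.2533]
eef_rot: [0.989, 0.148, -0.0, 0.003]
ft_force: [0.1, 1.0, 0.3]
width: 0.087
grip_force: 0.0
```

```bash
python3 -c "
from bench import r
print(r.close_job())"
```

```text
the job is handed in; nothing more can be done
None
```

I handed the job in at 29.3 s: all three amber bottles stand in their matching holders, and the full jar (jar_2, about 0.4 kg when lifted) is on the middle of the scale's pan; the other jar, the flask and the green bottle were not touched.

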